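# Put four mixed-up changeover parts back on their own mats

## Task

Four items on the bench have got mixed up, each standing on a mat that belongs to another: put the jar on the round mat, the red capping chuck on the square plate, the bottle on the six-sided pad and the V block lengthways on the oblong board, each upright in the middle of its mat. Park things on the empty spare mat, or on clear bench, when you need room, never tip any of the four over, and leave the screwdriver where it lies.

Things in the scene. Friction and masses are not known exactly. Their poses are not given: they have to be found in the camera images.
- jar: clear straight-sided round jar with a white screw lid and small red rings inside, 62 mm diameter, 68 mm high (grip the wall below 55 mm), about 0.14 kg. Origin: centre of its underside, z up.
- chuck: red ring-shaped capping chuck, a short hollow cylinder, 43 mm outside diameter, 31 mm high, about 0.06 kg; grip round the outside. Origin: centre of its underside, z up.
- bottle: amber glass bottle without cap, 33 mm diameter body up to about 50 mm, narrower neck above, 79 mm high, about 0.07 kg. Origin: centre of its underside, z up.
- block: white V block, a rectangular block 52 mm (its x) by 90 mm (its y, the long way) by 30 mm high, with a V notch in one end; about 0.12 kg; grip it across the 52 mm width. It lies with the 52 x 90 face down. Origin: centre of its underside, z up.
- round_mat: round black rubber mat with a thin grey ring drawn on it, 110 mm diameter, 6 mm thick, fixed to the bench; the jar's place. Origin: centre of its underside on the bench, so its flat top is 6 mm above; z up.
- square_plate: square steel plate, 100 x 100 mm, 6 mm thick, fixed to the bench; the chuck's place. Origin: centre of its underside, flat top 6 mm above; x and y along its sides.
- hex_pad: six-sided black plastic pad with a thin white ring drawn at its middle, 92 mm across flats, 6 mm thick, fixed to the bench; the bottle's place. Origin: centre of its underside, flat top 6 mm above.
- oblong_board: oblong (rectangular) mid-grey plastic board, 78 mm (its x) by 124 mm (its y, the long way), 6 mm thick, fixed to the bench; the V block's place, its long way along the board's, either way round. Origin: centre of its underside, flat top 6 mm above.
- spare_mat: plain white mat with two rounded ends, 72 mm (its x) by 132 mm (its y), 6 mm thick, fixed to the bench, the only mat that is empty at the start; a free place to park one thing. Origin: centre of its underside, flat top 6 mm above.
- screwdriver: loose screwdriver with a blue handle, 198 mm long (its y), 28 mm thick, lying on the bench to the left of the mats; not to be moved. Origin: centre of its underside.

How it is judged:
At the end, for the whole second after the job is handed in: Jar on round mat, chuck on square plate, bottle on six-sided pad, V block on oblong board: each resting on the mat, upright within 0.15 rad, centre within 15 mm of the mat's centre, at rest; the V block's long way within 0.2 rad of the board's, either way round (horizontal distance between jar and round_mat below 0.015 m and z of jar in the frame of round_mat between 0.002 and 0.01 m and angle between each of jar, chuck, bottle, block's own z axis and vertical below 0.15 rad and linear speed of each of jar, chuck, bottle, block below 0.02 m/s and horizontal distance between chuck and square_plate below 0.015 m and z of chuck in the frame of square_plate between 0.002 and 0.01 m and horizontal distance between bottle and hex_pad below 0.015 m and z of bottle in the frame of hex_pad between 0.002 and 0.01 m and horizontal distance between block and oblong_board below 0.015 m and z of block in the frame of oblong_board between 0.002 and 0.01 m and angle between the y axis of block and the y axis of oblong_board, either way round below 0.2 rad); the robot touches nothing.
It fails at once if one of the four things is tipped over (tilted more than 0.6 rad) (angle between any of jar, chuck, bottle, block's own z axis and vertical above 0.6 rad).
It fails at once if the screwdriver is moved more than 20 mm (distance of screwdriver from where it was at the start of the episode above 0.02 m).
It also fails if it takes over 134 s, if anything falls off the work surface, if the arm or the gripper's body presses on something with over 40 N, if the wrist force passes 120 N, or if a joint passes its speed limit or range.

## Robot

A 6-joint arm with a two-finger parallel gripper is mounted at the origin on a cart in front of the work surface, level with it; the furniture and walls round the work are solid. World frame = base frame: x ahead of the robot, y to its left, z up, the work surface at z = 0. Lengths are in m, angles in rad, forces in N, time in s.
With the tool pointing down it reaches from about 0.4 to 0.825 m from the base axis. Payload 7 kg.
Tool frame: the origin (TCP) lies midway between the tips of the shut fingers; the grasp point (between the pads) lies 19 mm behind it; z points along the fingers, y is the line along which they close (so a half turn about z gives the same grasp; the last joint's range is limited). The gripper opens to 88 mm and grips with 3 to 60 N. Pads are 19 mm wide; open, the fingers measure 130 mm over their backs; the gripper's body (78 mm by 193 mm) begins 47 mm behind the grasp point.
Start: joints at [-0.881, 0.359, 0.012, 0, -1.224, -0.288], TCP at [0.264, -0.621, 0.227] pointing down, gripper open.
Joint ranges: [-3.07, 3.07], [-1.43, 2.12], [-1.02, 1.25], [-3.03, 1.67], [-3.05, -0], [-3.03, 3.03]. Speed limits (rad/s): [2.39, 2.39, 3.01, 3.14, 3.14, 3.14].

## Interface

Orientations are given as [roll, pitch, yaw] about the fixed x, y, z axes, in that order (R = Rz(yaw) Ry(pitch) Rx(roll)).
In Python, from station import telemetry, eyes, ticket, recognise, trace gives the robot as it stands. The module is installed in compiled form; this text tells all that it offers.
- The arm moves only by the tool servo_tool, never from a script. Its argument "series" is a list that holds one entry, the list of rows, each a list of 4 numbers: the shift along the tool's x, y, z in mm, then the turn about the tool's z in rad. In form: [[[x, y, z, roll], ...]]. A call has exactly 10 rows; each row shifts and turns the commanded pose from where the row before left it, along the tool's axes as they then stand; what a row does not reach is not made up. A row lasts 1/12 s, in which the tool goes at most 41.7 mm and 7.16 degrees, less where a joint would pass 70% of its speed; a pose out of reach is approached as far as the arm can. A call is refused whole if a number of a shift passes 41.7 or a number of a turn 0.125, either way. A call with a gripper value outside its range is refused whole. "claw" is the gripper's target within -1 to 1 (shut at 1, half-way at 0, fully open at -1), set as the call begins (left out, the last holds). The fingers move at their own pace and stop on an object; "grip_force" is the grip in N (left out, the last holds). Time passes only in rows, so rows that do not move let the fingers close, or fill a call up. It gives the time, the measured TCP pose, the force, the opening and the grip force at its end, in the units of the state.
- telemetry.get_state(): the state, without advancing time (a new reading comes with each control period).
- eyes.grab_frame(name): name is "side" or "top" or "wrist"; returns the picture (384x512x3 uint8, red, green, blue); there is no depth.
- eyes.calibration(name): a dict with "mtx" (3x3 intrinsics, pixels), "rvec" (rotation vector, rad) and "tvec" (3), from world to camera coordinates, as OpenCV has them. Camera axes: x right, y down, z forward; pixel columns grow to the right and rows downward; lengths in m; the calibration is good to about 2 mm. A picture is of the moment at which its call begins: read the wrist's pose just before it. calibration takes no time and is no camera call; for the wrist camera it gives the pose at the moment of the call.
- ticket.job_done(): hands the job in; it is judged then, once.
Trained networks look in the newest picture that a camera, given by its name, has taken for a name from the list of things; names that differ only in an ending like _2 or _b are one class to them, and where a whole thing is asked for, a point or a joint stands for the part that bears it (a point fixed in the world has none). Each returns a list of dicts, best first, with "conf" (0 to 1); they miss things now and then, are a little off and sometimes report something else, mostly with a low value. They report only what shows in the picture. A call takes as long as a camera call.
- recognise(camera, name): "position" ([x, y, z] in m, in world coordinates, good to about 4 mm: the middle of the surface that is visible of it).
- trace(camera, name): "mask" (384x512 bool, what is visible of it).
The state is a dict: "t": time; "q": joint angles; "qd": joint speeds; "joint_efforts": joint torques, N m; "eef_pos": TCP position; "ee_rot": TCP orientation; "force": force on the tool from outside, world axes, zero at the start; "moment": the same for the moment, N m; "width": finger opening in m; "gripper_force": force on a finger pad.
Only numpy, scipy, OpenCV 4.12 (cv2) and the standard library are available. Lean on these libraries where they do the work, as an engineer would, in place of code of your own. Each camera call takes 0.05 s, during which the arm holds its last target. There are 200 camera calls.

## Working session

There is one attempt and no reset: what is moved stays moved. The work goes in short steps, Python scripts to look and compute and a tool call to move; the robot and the scene stay as the last step left them, time stands still between calls to the robot, and variables do not carry over. Pictures are saved under pics/ and viewed, at most 14 in all, crops included, and the job is handed in when it is done.

Besides the shell and the picture viewer there is one more tool, called after ">>>" as name([rows], argument=value, ...), one row to a line, values as JSON. servo_tool: Moves the arm, as the interface text tells. Its arguments: {"type":"object","properties":{"series":{"type":"array"},"claw":{"type":"number"},"grip_force":{"type":"number"}},"required":["series"]}

```bash
mkdir -p pics; python3 - <<'E'
from station import telemetry, eyes, recognise
import cv2,numpy as np
s=telemetry.get_state();print(s['t'],s['eef_pos'],s['ee_rot'],s['width'])
for c in ['top','side']:
    im=eyes.grab_frame(c);cv2.imwrite(f'pics/{c}0.png',im[:,:,::-1])
    for n in 'jar chuck bottle block round_mat square_plate hex_pad oblong_board spare_mat screwdriver'.split():
        print(c,n,[(np.round(r['position'],3).tolist(),round(r['conf'],2)) for r in recognise(c,n)[:2]])
E
```

```text
0.0 [ 0.26377442 -0.62079386  0.22561722] [ 3.13992266e+00 -1.18944526e-04 -2.73989069e+00] 0.08758946991890755
top jar [([0.435, -0.307, 0.072], 0.77)]
top chuck [([0.583, 0.195, 0.03], 0.67)]
top bottle [([0.438, 0.144, 0.064], 0.72)]
top block [([0.5, -0.171, 0.038], 0.93)]
top round_mat [([0.5, -0.169, 0.006], 0.58), ([0.428, -0.023, 0.004], 0.26)]
top square_plate [([0.438, 0.157, 0.004], 0.92)]
top hex_pad [([0.583, 0.189, 0.002], 0.9), ([0.427, -0.023, 0.004], 0.54)]
top oblong_board [([0.436, -0.278, 0.004], 0.57)]
top spare_mat [([0.427, -0.021, 0.004], 0.58)]
top screwdriver [([0.417, 0.282, 0.019], 0.58), ([0.441, -0.279, 0.004], 0.37)]
side jar [([0.424, -0.292, 0.055], 0.88)]
side chuck [([0.575, 0.206, 0.028], 0.66)]
side bottle [([0.429, 0.16, 0.045], 0.72)]
side block [([0.496, -0.15, 0.031], 0.88)]
side round_mat [([0.478, -0.146, 0.007], 0.74)]
side square_plate [([0.425, 0.166, 0.007], 0.68), ([0.426, -0.278, 0.006], 0.19)]
side hex_pad [([0.57, 0.206, 0.005], 0.63), ([0.413, 0.287, 0.019], 0.62)]
side oblong_board [([0.425, -0.275, 0.005], 0.64)]
side spare_mat [([0.427, -0.013, 0.003], 0.72)]
side screwdriver [([0.416, 0.286, 0.016], 0.56), ([0.423, 0.165, 0.004], 0.56)]
```

View pics/top0.png

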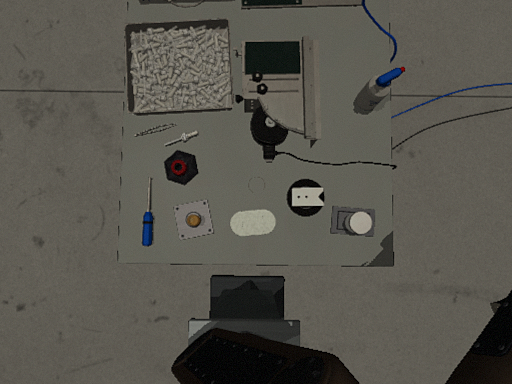

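View pics/side0.png

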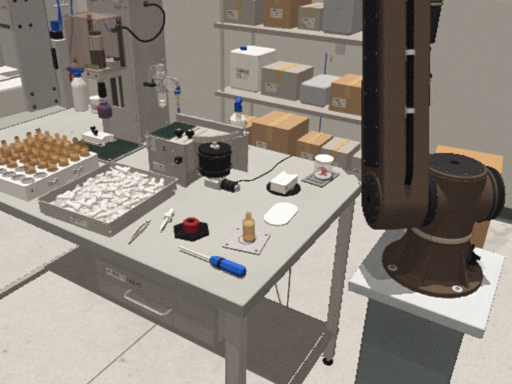

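The jar is on the oblong board, the block on the round mat, the bottle on the square plate and the chuck on the hex pad; the spare mat at px (253,222) is empty. Next step: rectify the top picture onto the mat-top plane.

```bash
cat > h.py <<'E'
from station import telemetry, eyes, recognise, trace
import cv2,numpy as np
def rays(c,px,z):
    K=c['mtx'];R=cv2.Rodrigues(np.array(c['rvec'],float))[0];t=np.array(c['tvec'],float).reshape(3)
    d=np.c_[cv2.undistortPoints(np.array(px,float).reshape(-1,1,2),np.array(K,float),None).reshape(-1,2),np.ones(len(px))]@R
    o=-R.T@t
    return o+d*((z-o[2])/d[:,2])[:,None]
def proj(c,P):
    return cv2.projectPoints(np.array(P,float).reshape(-1,3),np.array(c['rvec'],float),np.array(c['tvec'],float),np.array(c['mtx'],float),None)[0].reshape(-1,2)
def pts(cam,c,n,z):
    r=trace(cam,n)
    if not r: return None
    m=r[0]['mask'];v,u=np.nonzero(m)
    return rays(c,np.c_[u,v],z)[:,:2], r[0]['conf']
E
python3 - <<'E'
from h import *
c=eyes.calibration('top');im=eyes.grab_frame('top')
o=rays(c,[[0,0]],0)[0]*0; R=cv2.Rodrigues(np.array(c['rvec'],float))[0];print('cam',-R.T@np.array(c['tvec']).ravel())
# warp: px u = (0.36-y)*1100, v=(0.66-x)*1100
S=1100;W=np.array([[.66,.36,.006],[.66,-.36,.006],[.34,-.36,.006],[.34,.36,.006]])
dst=np.float32([[(.36-p[1])*S,(.66-p[0])*S] for p in W])
H=cv2.getPerspectiveTransform(np.float32(proj(c,W)),dst)
w=cv2.warpPerspective(im,H,(int(.72*S),int(.32*S)),flags=cv2.INTER_CUBIC)
cv2.imwrite('pics/rect.png',cv2.convertScaleAbs(w[:,:,::-1],alpha=1.4))
for n,z in dict(round_mat=.006,square_plate=.006,hex_pad=.006,oblong_board=.006,spare_mat=.006,jar=.074,chuck=.037,bottle=.085,block=.036).items():
    r=pts('top',c,n,z)
    if r is None: print(n,None);continue
    P,cf=r; (cx,cy),(a,b),an=cv2.minAreaRect(np.float32(P*1000)); (ex,ey),er=cv2.minEnclosingCircle(np.float32(P*1000))
    print(n,round(cf,2),'rect',np.round([cx,cy,a,b,an],1),'circ',np.round([ex,ey,er],1),'mean',np.round(P.mean(0)*1000,1))
E
```

```text
cam [ 0.4282009  -0.01610313  1.12359457]
round_mat 0.97 rect [ 5.034e+02 -1.711e+02  1.080e+02  1.049e+02  3.000e-01] circ [ 503.6 -170.2   55.3] mean [ 502.5 -168.3]
square_plate 0.97 rect [435.3 152.7 102.4 104.2  12.7] circ [435.2 154.5  68.9] mean [436.  152.8]
hex_pad 0.8 rect [587.8 193.4  94.7  96.5   1.4] circ [587.9 193.   51. ] mean [586.4 190.4]
oblong_board 0.76 rect [ 438.2 -308.4  123.9   80.5   85.9] circ [ 436.9 -308.6   69.6] mean [ 443.4 -294.9]
spare_mat 0.65 rect [429.8 -16.8  74.5 130.9   5.5] circ [430.4 -16.9  65.6] mean [429.1 -18.3]
jar 0.88 rect [ 432.4 -303.2   56.9   71.     0.7] circ [ 433.4 -303.3   35.9] mean [ 432.7 -304.1]
chuck 0.75 rect [434.9 146.8  30.9  36.7   0.8] circ [436.3 146.9  19.2] mean [434.6 147.5]
bottle 0.49 rect [433.8 142.   36.2  31.   64.6] circ [434.9 141.1  19.1] mean [433.7 141.9]
block 0.91 rect [ 502.7 -172.4   51.1   90.6    0.8] circ [ 500.2 -172.4   48.5] mean [ 501.2 -170.7]
```

View pics/rect.png

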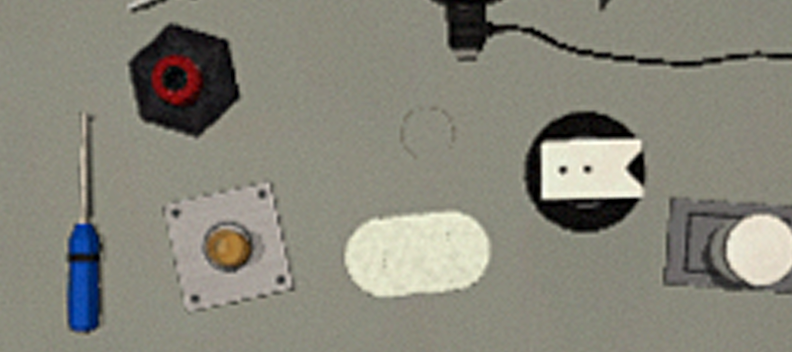

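>>> servo_tool([
  [[0,0,0,-0.117],[0,0,0,-0.117],[0,0,0,-0.117],[0,0,0,-0.117],[0,0,0,-0.117],[0,0,0,-0.117],[0,0,0,-0.117],[0,0,0,-0.117],[0,0,0,-0.117],[0,0,0,-0.117]],
], claw=-1, grip_force=15)

```text
t: 2.43
eef_pos: [0.264, -0.6213, 0.2266]
ee_rot: [-3.142, -0.0, -1.564]
force: [-0.1, 0.9, -0.3]
width: 0.0878
gripper_force: 0.0
```

>>> servo_tool([
  [[-31,-17,0,0],[-31,-17,0,0],[-31,-17,0,0],[-31,-17,0,0],[-31,-17,0,0],[-31,-17,0,0],[-31,-17,0,0],[-31,-17,0,0],[-31,-17,0,0],[-31,-17,0,0]],
])

```text
t: 3.27
eef_pos: [0.4342, -0.3095, 0.2269]
ee_rot: [-3.141, -0.0, -1.57]
force: [1.5, -0.4, -0.5]
width: 0.0876
gripper_force: 0.0
```

>>> servo_tool([
  [[0,0,10,0],[0,0,10,0],[0,0,10,0],[0,0,10,0],[0,0,10,0],[0,0,10,0],[0,0,0,0],[0,0,0,0],[0,0,0,0],[0,0,0,0]],
])

```text
t: 4.1
eef_pos: [0.434, -0.3114, 0.1671]
ee_rot: [-3.141, -0.0, -1.57]
force: [-0.5, -0.7, 0.6]
width: 0.0876
gripper_force: 0.0
```

```bash
cat > wrist.py <<'E'
import sys
from h import *
c=eyes.calibration('wrist');s=telemetry.get_state();im=eyes.grab_frame('wrist')
print(s['t'],np.round(s['eef_pos'],4),np.round(s['ee_rot'],3),s['width'])
cv2.imwrite('pics/'+sys.argv[1]+'.png',im[:,:,::-1])
for a in sys.argv[2:]:
    n,z=a.split(':');r=pts('wrist',c,n,float(z))
    if r is None: print(n,None);continue
    P,cf=r;P=np.float32(P*1000)
    print(n,round(cf,2),'rect',np.round(cv2.minAreaRect(P)[0]+cv2.minAreaRect(P)[1]+(cv2.minAreaRect(P)[2],),1),'mean',np.round(P.mean(0),1))
    print('  ',[(np.round(q['position'],3).tolist(),round(q['conf'],2)) for q in recognise('wrist',n)[:2]])
E
python3 wrist.py w1 jar:.074 oblong_board:.006
```

```text
4.1 [ 0.434  -0.3114  0.1671] [-3.141 -0.    -1.57 ] 0.08762346198610449
jar 0.7 rect [ 431.4 -317.4   63.9   61.6   61.9] mean [ 432.4 -318.6]
   [([0.436, -0.318, 0.072], 0.94)]
oblong_board 0.86 rect [ 436.4 -312.   124.9   79.9   86. ] mean [ 439.9 -327.8]
   [([0.442, -0.346, 0.008], 0.86)]
```

View pics/w1.png

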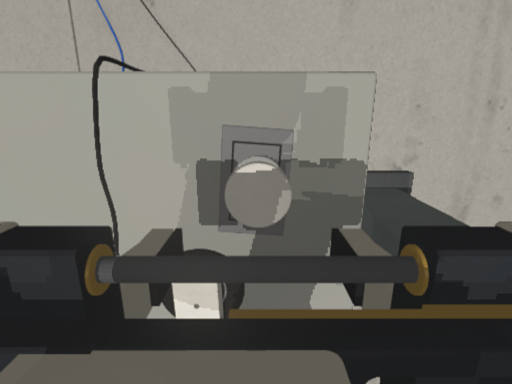

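>>> servo_tool([
  [[3,2,15,0],[0,0,15,0],[0,0,15,0],[0,0,15,0],[0,0,15,0],[0,0,15,0],[0,0,15,0],[0,0,15,0],[0,0,15,0],[0,0,14,0]],
])

```text
t: 5.18
eef_pos: [0.4318, -0.314, 0.017]
ee_rot: [-3.141, -0.0, -1.57]
force: [-0.1, 0.2, -0.0]
width: 0.0875
gripper_force: 0.0
```

>>> servo_tool([
  [[0,0,0,0],[0,0,0,0],[0,0,0,0],[0,0,0,0],[0,0,0,0],[0,0,0,0],[0,0,0,0],[0,0,0,0],[0,0,0,0],[0,0,0,0]],
], claw=1, grip_force=15)

```text
t: 6.02
eef_pos: [0.4324, -0.3143, 0.0186]
ee_rot: [-3.14, -0.001, -1.569]
force: [0.3, 1.7, 7.0]
width: 0.061
gripper_force: 15.0
```

>>> servo_tool([
  [[0,0,-5,0],[0,0,-15,0],[0,0,-20,0],[0,0,-20,0],[-5,0,0,0],[-15,0,0,0],[-25,0,0,0],[-25,0,0,0],[-25,0,0,0],[-25,0,0,0]],
])

```text
t: 6.85
eef_pos: [0.4308, -0.193, 0.0774]
ee_rot: [3.141, 0.0, -1.571]
force: [-0.2, -0.2, -0.4]
width: 0.0604
gripper_force: 15.0
```

>>> servo_tool([
  [[-30,0,0,0],[-30,0,0,0],[-30,0,0,0],[-30,0,0,0],[-25,0,0,0],[-20,0,0,0],[-12,0,0,0],[0,0,0,0],[0,0,15,0],[0,0,15,0]],
])

```text
t: 7.68
eef_pos: [0.4318, -0.0168, 0.0478]
ee_rot: [-3.14, 0.001, -1.569]
force: [0.3, 0.6, -0.9]
width: 0.0604
gripper_force: 15.0
```

>>> servo_tool([
  [[0,0,10,0],[0,0,8,0],[0,0,6,0],[0,0,3,0],[0,0,2,0],[0,0,0,0],[0,0,0,0],[0,0,0,0],[0,0,0,0],[0,0,0,0]],
])

```text
t: 8.52
eef_pos: [0.4315, -0.017, 0.0188]
ee_rot: [-3.141, 0.0, -1.57]
force: [-0.2, 0.6, -1.7]
width: 0.0605
gripper_force: 15.0
```

>>> servo_tool([
  [[0,0,0,0],[0,0,0,0],[0,0,0,0],[0,0,0,0],[0,0,-10,0],[0,0,-20,0],[0,0,-30,0],[0,0,-30,0],[0,0,-30,0],[0,0,-30,0]],
], claw=-1)

```text
t: 9.35
eef_pos: [0.431, -0.0172, 0.1701]
ee_rot: [-3.142, 0.0, -1.57]
force: [1.4, 0.6, -0.7]
width: 0.088
gripper_force: 0.0
```

>>> servo_tool([
  [[15,-7,0,0],[25,-12,0,0],[30,-14,0,0],[30,-14,0,0],[30,-14,0,0],[17,-8,10,0],[8,-3,20,0],[0,0,20,0],[0,0,20,0],[0,0,20,0]],
])

```text
t: 10.18
eef_pos: [0.5033, -0.1724, 0.0775]
ee_rot: [3.141, 0.0, -1.571]
force: [0.4, 0.1, -1.1]
width: 0.0877
gripper_force: 0.0
```

>>> servo_tool([
  [[0,0,15,0],[0,0,15,0],[0,0,15,0],[0,0,10,0],[0,0,8,0],[0,0,5,0],[0,0,2,0],[0,0,0,0],[0,0,0,0],[0,0,0,0]],
])

```text
t: 11.02
eef_pos: [0.504, -0.172, 0.0092]
ee_rot: [-3.14, -0.0, -1.57]
force: [-0.7, 0.1, 0.1]
width: 0.0877
gripper_force: 0.0
```

>>> servo_tool([
  [[0,0,0,0],[0,0,0,0],[0,0,0,0],[0,0,0,0],[0,0,0,0],[0,0,0,0],[0,0,0,0],[0,0,0,0],[0,0,0,0],[0,0,0,0]],
], claw=1, grip_force=25)

```text
t: 11.85
eef_pos: [0.5036, -0.172, 0.0086]
ee_rot: [-3.141, -0.0, -1.57]
force: [-0.0, -0.1, 0.7]
width: 0.0518
gripper_force: 24.8
```

>>> servo_tool([
  [[0,0,-8,0],[0,0,-16,0],[0,0,-16,0],[8,4,-10,0],[20,10,0,0],[30,14,0,0],[30,14,0,0],[25,12,0,0],[17,8,0,0],[8,4,0,0]],
])

```text
t: 12.68
eef_pos: [0.4359, -0.312, 0.0587]
ee_rot: [3.141, 0.0, -1.572]
force: [1.0, -0.3, -0.2]
width: 0.052
gripper_force: 24.9
```

>>> servo_tool([
  [[0,0,0,0.035],[0,0,0,0.035],[0,0,0,0],[0,0,10,0],[0,0,15,0],[0,0,10,0],[0,0,8,0],[0,0,5,0],[0,0,0,0],[0,0,0,0]],
])

```text
t: 13.52
eef_pos: [0.4376, -0.31, 0.0103]
ee_rot: [3.141, 0.0, -1.639]
force: [0.1, -0.5, -2.2]
width: 0.0522
gripper_force: 24.9
```

>>> servo_tool([
  [[0,0,1,0],[0,0,0,0],[0,0,0,0],[0,0,0,0],[0,0,0,0],[0,0,0,0],[0,0,0,0],[0,0,0,0],[0,0,0,0],[0,0,0,0]],
])

```text
t: 14.35
eef_pos: [0.4376, -0.3101, 0.0096]
ee_rot: [3.142, 0.0, -1.64]
force: [-0.1, 0.6, -0.9]
width: 0.052
gripper_force: 24.9
```

>>> servo_tool([
  [[0,0,0,0],[0,0,0,0],[0,0,0,0],[0,0,0,0],[0,0,-10,0],[0,0,-20,0],[0,0,-30,0],[0,0,-30,0],[0,0,-30,-0.035],[0,0,-30,-0.035]],
], claw=-1)

```text
t: 15.18
eef_pos: [0.4373, -0.31, 0.162]
ee_rot: [-3.141, -0.0, -1.568]
force: [0.5, 0.0, -0.3]
width: 0.0872
gripper_force: 0.0
```

```bash
python3 wrist.py w2 block:.036 oblong_board:.006; python3 - <<'E'
from h import *
c=eyes.calibration('top');im=eyes.grab_frame('top');cv2.imwrite('pics/top2.png',im[150:280,110:410,::-1].repeat(2,0).repeat(2,1))
for n,z in dict(block=.036,round_mat=.006,jar=.074).items():
    r=pts('top',c,n,z)
    if r: print(n,r[1],cv2.minAreaRect(np.float32(r[0]*1000)))
E
```

```text
15.1833 [ 0.4373 -0.31    0.162 ] [-3.141 -0.    -1.568] 0.08722784336469055
block None
oblong_board 0.75 rect [ 436.5 -311.7  125.4   79.8   85.9] mean [ 435.7 -326.3]
   [([0.435, -0.337, 0.004], 0.62)]
round_mat 0.45 ((457.0250244140625, 283.84503173828125), (27.95295524597168, 194.32266235351562), 88.58622741699219)
jar 0.87 ((430.01220703125, -15.005630493164062), (57.550865173339844, 57.54052734375), 45.760902404785156)
```

View pics/top2.png

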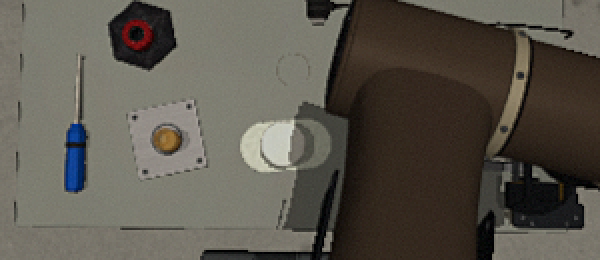

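Top view: the jar stands mid spare mat at px (283,145), measured at (0.430,-0.015); the arm hides the right side.

>>> servo_tool([
  [[-15,1,0,0],[-30,1,0,0],[-35,1,0,0],[-35,1,0,0],[-35,1,0,0],[-35,1,0,0],[-35,0,0,0],[-35,0,0,0],[-26,0,0,0],[-13,0,0,0]],
])

```text
t: 16.42
eef_pos: [0.4309, -0.0138, 0.1591]
ee_rot: [3.141, -0.0, -1.568]
force: [0.6, 0.5, 0.4]
width: 0.0878
gripper_force: 0.0
```

>>> servo_tool([
  [[0,0,10,0],[0,0,20,0],[0,0,20,0],[0,0,20,0],[0,0,20,0],[0,0,20,0],[0,0,15,0],[0,0,12,0],[0,0,7,0],[0,0,0,0]],
])

```text
t: 17.25
eef_pos: [0.43, -0.0166, 0.0138]
ee_rot: [3.138, -0.002, -1.57]
force: [-0.9, 0.1, 0.3]
width: 0.088
gripper_force: 0.0
```

>>> servo_tool([
  [[0,0,0,0],[0,0,0,0],[0,0,0,0],[0,0,0,0],[0,0,0,0],[0,0,0,0],[0,0,0,0],[0,0,0,0],[0,0,0,0],[0,0,0,0]],
], claw=1, grip_force=15)

```text
t: 18.08
eef_pos: [0.4316, -0.0159, 0.0161]
ee_rot: [-3.141, 0.0, -1.57]
force: [-1.1, 1.3, 6.7]
width: 0.0604
gripper_force: 15.0
```

>>> servo_tool([
  [[0,0,-5,0],[0,0,-15,0],[0,0,-20,0],[8,-4,-10,0],[20,-9,0,0],[30,-14,0,0],[32,-15,0,0],[30,-14,0,0],[22,-10,0,0],[13,-6,0,0]],
])

```text
t: 18.92
eef_pos: [0.5042, -0.1733, 0.0656]
ee_rot: [3.142, -0.0, -1.571]
force: [-0.0, -0.0, -0.5]
width: 0.0609
gripper_force: 15.0
```

>>> servo_tool([
  [[0,0,0,0],[0,0,0,0],[0,0,10,0],[0,0,15,0],[0,0,10,0],[0,0,8,0],[0,0,4,0],[0,0,2,0],[0,0,0,0],[0,0,0,0]],
])

```text
t: 19.75
eef_pos: [0.5038, -0.1708, 0.0168]
ee_rot: [-3.141, -0.0, -1.569]
force: [-0.1, 0.2, -0.6]
width: 0.0606
gripper_force: 15.0
```

>>> servo_tool([
  [[0,0,0.5,0],[0,0,0,0],[0,0,0,0],[0,0,0,0],[0,0,0,0],[0,0,-10,0],[0,0,-20,0],[0,0,-40,0],[0,0,-40,0],[0,0,-40,0]],
], claw=-1)

```text
t: 20.58
eef_pos: [0.5029, -0.1711, 0.1685]
ee_rot: [3.141, -0.0, -1.57]
force: [1.5, -0.5, 0.7]
width: 0.0878
gripper_force: 0.0
```

>>> servo_tool([
  [[-17,4,0,0],[-30,7,0,0],[-36,8,0,0],[-36,8,0,0],[-36,8,0,0],[-36,8,0,0],[-36,8,0,0],[-36,7,0,0],[-34,6,0,0],[-20,4,0,0]],
])

```text
t: 21.42
eef_pos: [0.4347, 0.1487, 0.1672]
ee_rot: [-3.14, 0.001, -1.568]
force: [-0.1, -1.1, 0.0]
width: 0.0879
gripper_force: 0.0
```

>>> servo_tool([
  [[0,0,0,0],[0,0,0,0],[0,0,0,0],[0,0,0,0],[0,0,0,0],[0,0,0,0],[0,0,0,0],[0,0,0,0],[0,0,0,0],[0,0,0,0]],
])

```text
t: 22.25
eef_pos: [0.4352, 0.1458, 0.166]
ee_rot: [3.142, -0.0, -1.57]
force: [-0.4, 0.8, -0.4]
width: 0.0873
gripper_force: 0.0
```

```bash
python3 wrist.py w3 bottle:.07 square_plate:.006 hex_pad:.006; python3 - <<'E'
from h import *
c=eyes.calibration('top');im=eyes.grab_frame('top');cv2.imwrite('pics/top3.png',im[150:280,110:410,::-1].repeat(2,0).repeat(2,1))
for n,z in dict(block=.036,round_mat=.006,jar=.074,oblong_board=.006).items():
    r=pts('top',c,n,z)
    if r: print(n,r[1],cv2.minAreaRect(np.float32(r[0]*1000)))
E
```

```text
22.25 [0.4352 0.1458 0.166 ] [ 3.142 -0.    -1.57 ] 0.08726295344842198
bottle 0.67 rect [4.348e+02 1.387e+02 3.030e+01 4.040e+01 1.000e-01] mean [434.4 138.9]
   [([0.434, 0.137, 0.068], 0.6)]
square_plate 0.88 rect [435.9 150.7 101.5 101.4  12.5] mean [436.3 147.4]
   [([0.438, 0.144, 0.005], 0.88)]
hex_pad 0.81 rect [589.7 181.8  90.7  86.6  39. ] mean [585.2 171.9]
   [([0.585, 0.168, 0.0], 0.76)]
block 0.73 ((437.1036376953125, -307.553466796875), (95.67302703857422, 51.65480041503906), 87.57403564453125)
round_mat 0.8 ((503.0479431152344, -171.6676025390625), (106.3393783569336, 104.73839569091797), 63.912593841552734)
jar 0.93 ((500.78277587890625, -166.4159393310547), (59.64374542236328, 62.28216552734375), 45.46989440917969)
oblong_board 0.75 ((441.2266540527344, 130.56491088867188), (96.71553039550781, 53.00475311279297), 10.727447509765625)
```

View pics/top3.png

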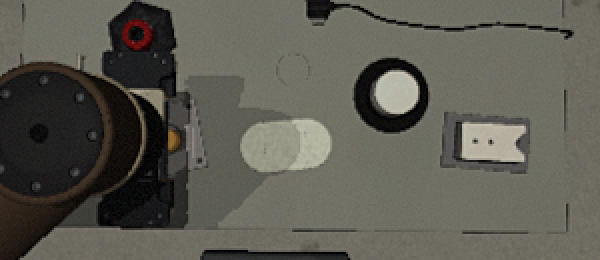

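View pics/w3.png

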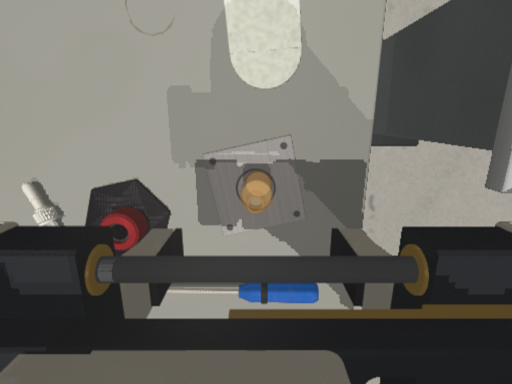

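The jar is on the round mat and the block on the oblong board, both centred to about 5 mm. In the wrist view the bottle is at px (257,190) on the plate.

>>> servo_tool([
  [[3,0,10,0],[0,0,20,0],[0,0,20,0],[0,0,20,0],[0,0,20,0],[0,0,20,0],[0,0,15,0],[0,0,11,0],[0,0,6,0],[0,0,0,0]],
])

```text
t: 23.68
eef_pos: [0.4346, 0.1424, 0.023]
ee_rot: [3.14, -0.002, -1.57]
force: [-0.2, -1.0, 0.4]
width: 0.0875
gripper_force: 0.0
```

>>> servo_tool([
  [[0,0,0,0],[0,0,0,0],[0,0,0,0],[0,0,0,0],[0,0,0,0],[0,0,0,0],[0,0,0,0],[0,0,0,0],[0,0,0,0],[0,0,0,0]],
], claw=1, grip_force=12)

```text
t: 24.52
eef_pos: [0.4352, 0.1429, 0.0241]
ee_rot: [3.142, -0.0, -1.57]
force: [-0.8, 0.5, 0.9]
width: 0.0332
gripper_force: 11.9
```

>>> servo_tool([
  [[0,0,-5,0],[0,0,-15,0],[0,0,-15,0],[8,0,-10,0],[20,1,0,0],[30,1,0,0],[35,1,0,0],[33,1,0,0],[22,1,0,0],[11,0,0,0]],
])

```text
t: 25.35
eef_pos: [0.4294, -0.0183, 0.0693]
ee_rot: [3.141, -0.0, -1.572]
force: [-0.4, 1.2, -0.4]
width: 0.0329
gripper_force: 11.9
```

>>> servo_tool([
  [[0,0,0,0],[0,0,0,0],[0,0,10,0],[0,0,13,0],[0,0,10,0],[0,0,6,0],[0,0,4,0],[0,0,2,0],[0,0,0,0],[0,0,0,0]],
])

```text
t: 26.18
eef_pos: [0.4306, -0.0157, 0.0243]
ee_rot: [-3.141, 0.0, -1.569]
force: [-0.2, 1.4, -0.3]
width: 0.0324
gripper_force: 12.0
```

>>> servo_tool([
  [[0,0,0,0],[0,0,0,0],[0,0,0,0],[0,0,0,0],[0,0,0,0],[0,0,-10,0],[0,0,-20,0],[0,0,-35,0],[0,0,-35,0],[0,0,-35,0]],
], claw=-1)

```text
t: 27.02
eef_pos: [0.4298, -0.0163, 0.1606]
ee_rot: [3.141, -0.0, -1.57]
force: [1.2, -0.2, -0.1]
width: 0.0868
gripper_force: 0.0
```

>>> servo_tool([
  [[-10,-7,0,0],[-20,-15,0,0],[-25,-18,0,0],[-25,-18,0,0],[-25,-18,0,0],[-25,-18,0,0],[-25,-18,0,0],[-25,-18,0,0],[-20,-16,0,0],[-10,-8,0,0]],
], claw=-0.5)

```text
t: 27.85
eef_pos: [0.5857, 0.1963, 0.1584]
ee_rot: [-3.142, -0.0, -1.569]
force: [0.7, 0.6, 0.3]
width: 0.0655
gripper_force: 0.0
```

>>> servo_tool([
  [[0,0,0,0],[0,0,0,0],[0,0,0,0],[0,0,0,0],[0,0,0,0],[0,0,0,0],[0,0,0,0],[0,0,0,0],[0,0,0,0],[0,0,0,0]],
])

```text
t: 28.68
eef_pos: [0.5841, 0.194, 0.1591]
ee_rot: [-3.142, 0.0, -1.57]
force: [0.5, -0.4, 0.2]
width: 0.0655
gripper_force: 0.0
```

```bash
python3 wrist.py w4 chuck:.035 hex_pad:.006; python3 - <<'E'
from h import *
c=eyes.calibration('top');im=eyes.grab_frame('top')
for n,z in dict(bottle=.07,square_plate=.006).items():
    r=pts('top',c,n,z)
    if r: print(n,r[1],cv2.minAreaRect(np.float32(r[0]*1000)))
E
```

```text
28.6833 [0.5841 0.194  0.1591] [-3.142  0.    -1.57 ] 0.06550395846896614
chuck 0.62 rect [5.847e+02 1.917e+02 4.160e+01 4.570e+01 1.000e-01] mean [584.4 191.3]
   [([0.584, 0.196, 0.036], 0.65)]
hex_pad 0.56 rect [588.  191.4 104.   91.9  12.4] mean [588.9 187.3]
   [([0.589, 0.184, 0.002], 0.75)]
bottle 0.47 ((431.2864074707031, -10.89038372039795), (29.906497955322266, 30.013219833374023), 0.7433709502220154)
square_plate 0.74 ((435.7716369628906, 153.33383178710938), (99.24275207519531, 100.49612426757812), 12.112137794494629)
```

View pics/w4.png

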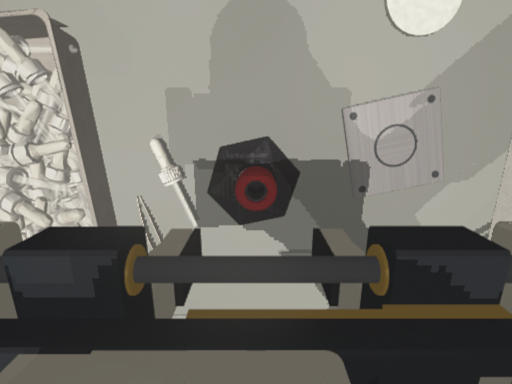

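The chuck is at px (256,188) on the hex pad, matching the top estimate; the square plate is clear.

>>> servo_tool([
  [[1,0,10,0],[0,0,20,0],[0,0,22,0],[0,0,22,0],[0,0,22,0],[0,0,20,0],[0,0,16,0],[0,0,11,0],[0,0,5,0],[0,0,1,0]],
])

```text
t: 29.92
eef_pos: [0.5836, 0.1927, 0.0089]
ee_rot: [3.14, -0.001, -1.57]
force: [-0.4, 0.1, 0.9]
width: 0.0659
gripper_force: 0.0
```

>>> servo_tool([
  [[0,0,0,0],[0,0,0,0],[0,0,0,0],[0,0,0,0],[0,0,0,0],[0,0,0,0],[0,0,0,0],[0,0,0,0],[0,0,0,0],[0,0,0,0]],
], claw=1, grip_force=12)

```text
t: 30.75
eef_pos: [0.5846, 0.1934, 0.0109]
ee_rot: [-3.141, 0.001, -1.57]
force: [-1.2, -0.4, 6.7]
width: 0.0422
gripper_force: 12.0
```

>>> servo_tool([
  [[0,0,-5,0],[0,0,-15,0],[0,0,-15,0],[2,8,-5,0],[5,20,0,0],[8,28,0,0],[9,32,0,0],[8,29,0,0],[6,21,0,0],[3,11,0,0]],
])

```text
t: 31.58
eef_pos: [0.4317, 0.1501, 0.0497]
ee_rot: [3.14, -0.001, -1.57]
force: [-0.6, -0.2, -0.7]
width: 0.0424
gripper_force: 12.0
```

>>> servo_tool([
  [[0,0,0,0],[0,0,0,0],[0,0,10,0],[0,0,12,0],[0,0,8,0],[0,0,5,0],[0,0,3,0],[0,0,1,0],[0,0,0,0],[0,0,0,0]],
])

```text
t: 32.42
eef_pos: [0.4356, 0.1522, 0.0112]
ee_rot: [-3.141, 0.0, -1.57]
force: [-0.5, 0.1, -1.5]
width: 0.0419
gripper_force: 12.0
```

>>> servo_tool([
  [[0,0,0,0],[0,0,0,0],[0,0,0,0],[0,0,0,0],[0,0,0,0],[0,0,-10,0],[0,0,-25,0],[0,0,-35,0],[0,0,-40,0],[0,0,-40,0]],
], claw=-1)

```text
t: 33.25
eef_pos: [0.4345, 0.1514, 0.1626]
ee_rot: [3.141, -0.001, -1.57]
force: [1.8, 2.4, -0.8]
width: 0.0875
gripper_force: 0.0
```

>>> servo_tool([
  [[12,1,0,0],[25,1,0,0],[32,1,0,0],[35,1,0,0],[32,0,0,0],[19,0,0,0],[9,0,0,0],[0,0,0,0],[0,0,10,0],[0,0,10,0]],
])

```text
t: 34.08
eef_pos: [0.432, -0.0114, 0.1413]
ee_rot: [-3.14, 0.001, -1.57]
force: [0.1, -0.1, -0.8]
width: 0.0874
gripper_force: 0.0
```

>>> servo_tool([
  [[0,0,15,0],[0,0,20,0],[0,0,20,0],[0,0,20,0],[0,0,16,0],[0,0,12,0],[0,0,8,0],[0,0,5,0],[0,0,0,0],[0,0,0,0]],
])

```text
t: 34.92
eef_pos: [0.4317, -0.0117, 0.0253]
ee_rot: [-3.141, -0.0, -1.569]
force: [0.1, 0.3, -0.5]
width: 0.088
gripper_force: 0.0
```

>>> servo_tool([
  [[0,0,0,0],[0,0,0,0],[0,0,0,0],[0,0,0,0],[0,0,0,0],[0,0,0,0],[0,0,0,0],[0,0,0,0],[0,0,0,0],[0,0,0,0]],
], claw=1, grip_force=12)

```text
t: 35.75
eef_pos: [0.4314, -0.0121, 0.0251]
ee_rot: [3.142, -0.0, -1.57]
force: [-0.5, 1.0, -0.5]
width: 0.0328
gripper_force: 12.0
```

>>> servo_tool([
  [[0,0,-5,0],[0,0,-15,0],[0,0,-25,0],[0,0,-20,0],[-8,-6,-5,0],[-20,-15,0,0],[-25,-20,0,0],[-30,-23,0,0],[-30,-23,0,0],[-30,-23,0,0]],
])

```text
t: 36.58
eef_pos: [0.542, 0.1327, 0.0949]
ee_rot: [3.141, 0.0, -1.57]
force: [0.4, -0.0, -0.1]
width: 0.0326
gripper_force: 12.0
```

>>> servo_tool([
  [[-28,-22,0,0],[-20,-15,0,0],[-13,-10,0,0],[0,0,0,0],[0,0,10,0],[0,0,20,0],[0,0,18,0],[0,0,10,0],[0,0,8,0],[0,0,3,0]],
])

```text
t: 37.42
eef_pos: [0.5872, 0.1912, 0.0248]
ee_rot: [3.14, -0.001, -1.57]
force: [-7.2, -0.7, 17.7]
width: 0.0329
gripper_force: 12.1
```

>>> servo_tool([
  [[0,0,-1,0],[0,0,0,0],[0,0,0,0],[0,0,0,0],[0,0,0,0],[0,0,0,0],[0,0,0,0],[0,0,0,0],[0,0,0,0],[0,0,0,0]],
])

```text
t: 38.25
eef_pos: [0.5881, 0.1921, 0.0271]
ee_rot: [-3.142, -0.0, -1.57]
force: [0.8, -0.7, -0.9]
width: 0.0325
gripper_force: 12.0
```

>>> servo_tool([
  [[0,0,0,0],[0,0,0,0],[0,0,0,0],[0,0,0,0],[0,0,0,0],[0,0,-10,0],[0,0,-25,0],[0,0,-35,0],[0,0,-40,0],[0,0,-40,0]],
], claw=-0.4)

```text
t: 39.08
eef_pos: [0.5876, 0.1917, 0.1792]
ee_rot: [3.141, -0.001, -1.57]
force: [0.5, 0.2, 0.0]
width: 0.061
gripper_force: 0.0
```

>>> servo_tool([
  [[20,0,0,0],[30,0,0,0],[30,0,0,0],[30,0,0,0],[30,0,0,0],[30,0,0,0],[20,0,0,0],[10,0,0,0],[0,0,0,0],[0,0,0,0]],
])

```text
t: 39.92
eef_pos: [0.5884, -0.008, 0.1776]
ee_rot: [-3.141, 0.0, -1.571]
force: [-0.0, 0.7, 0.5]
width: 0.0612
gripper_force: 0.0
```

```bash
python3 - <<'E'
from h import *
s=telemetry.get_state();print(s['t'],s['eef_pos'])
c=eyes.calibration('top');im=eyes.grab_frame('top');cv2.imwrite('pics/top5.png',im[150:280,110:410,::-1].repeat(2,0).repeat(2,1))
for n,z in dict(bottle=.07,hex_pad=.006,chuck=.037,square_plate=.006,jar=.074,round_mat=.006,block=.036,oblong_board=.006,screwdriver=.02).items():
    r=pts('top',c,n,z)
    if r: print(n,round(r[1],2),np.round(cv2.minAreaRect(np.float32(r[0]*1000))[0],1),np.round(cv2.minAreaRect(np.float32(r[0]*1000))[1],1))
E
```

```text
39.9167 [ 0.58844345 -0.00803743  0.17758947]
hex_pad 0.79 [559.6 182.9] [42.2 91. ]
chuck 0.56 [434.2 153.1] [40.  41.4]
square_plate 0.73 [435.6 152.5] [102.1  98.8]
jar 0.67 [ 502.8 -165.7] [60.4 62.9]
round_mat 0.86 [ 503.4 -171.1] [108.  104.9]
block 0.68 [ 437.3 -307.6] [95.7 51.4]
oblong_board 0.89 [ 436.5 -308.9] [124.9  78.1]
```

View pics/top5.png

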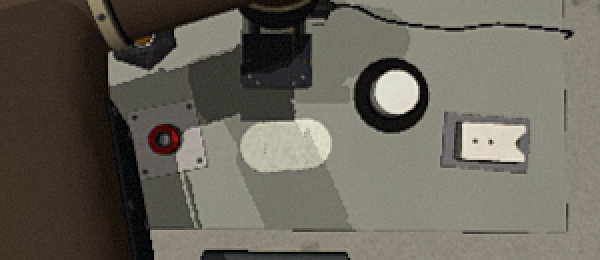

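Chuck, jar and block are well centred. The arm hides the bottle at px (148,42), so I'll move the arm aside to check it.

>>> servo_tool([
  [[20,0,-5,0],[30,5,-5,0],[30,5,0,0],[30,5,0,0],[30,5,0,0],[30,5,0,0],[30,5,0,0],[30,5,0,0],[20,0,0,0],[10,0,0,0]],
])

```text
t: 41.25
eef_pos: [0.5531, -0.2702, 0.187]
ee_rot: [3.141, -0.0, -1.572]
force: [0.5, -0.9, 0.3]
width: 0.0608
gripper_force: 0.0
```

```bash
python3 - <<'E'
from h import *
c=eyes.calibration('top');im=eyes.grab_frame('top');cv2.imwrite('pics/top6.png',im[150:280,110:410,::-1].repeat(2,0).repeat(2,1))
for n,z in dict(bottle=.07,hex_pad=.006,screwdriver=.02).items():
    r=pts('top',c,n,z)
    if r: print(n,round(r[1],2),np.round(cv2.minAreaRect(np.float32(r[0]*1000))[0],1),np.round(cv2.minAreaRect(np.float32(r[0]*1000))[1],1))
E
```

```text
bottle 0.64 [584.1 188.4] [39.5 31.1]
hex_pad 0.91 [587.2 192.6] [91.9 96.9]
screwdriver 0.81 [455.3 281.2] [ 26.8 188.8]
```

View pics/top6.png

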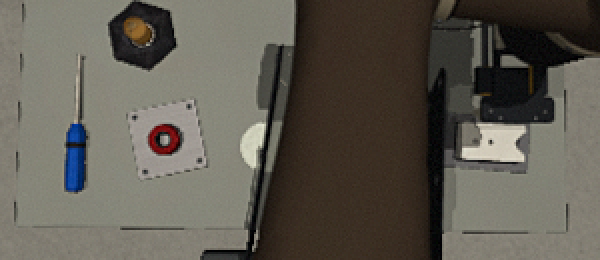

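The bottle stands upright mid-hex at px (140,31), and the screwdriver hasn't moved. Handing in.

```bash
python3 -c "
from station import ticket
print(ticket.job_done())"
```

```text
the job is handed in; nothing more can be done
None
```

I handed the job in: jar, chuck, bottle and V block all stand upright on their own mats, each within about 6 mm of centre by the top camera, and the screwdriver is still where it lay; `job_done()` gave no verdict.

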